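# Park the feeder gate, then free a cap of unknown thread hand and hold it

## Robot

A 6-joint arm with a two-finger parallel gripper is mounted at the origin on the work surface. World frame = base frame: x ahead of the robot, y to its left, z up, the work surface at z = 0. Lengths are in mm, angles in rad, forces in N, time in s.
With the tool pointing down it reaches from about 350 to 975 mm from the base axis. Payload 7.1 kg.
Tool frame: the origin (TCP) lies on the front face of the gripper's body, between the roots of the fingers; the fingertips stand 80 mm ahead of it and the grasp point (between the pads) lies 61 mm ahead of it (env.tips_ahead is the distance from the TCP to the fingertips, in mm); z points along the fingers, y is the line along which they close (so a half turn about z gives the same grasp; the last joint's range is limited). The gripper opens to 88 mm and grips with 3 to 60 N. Pads are 20 mm wide; open, the fingers measure 115 mm over their backs; the gripper's body (75 mm by 178 mm) begins 61 mm behind the grasp point.
Start: joints at [-1.304, 0.423, 1.63, -0, 1.089, -0.019], TCP at [176.222, -599.626, 302.675] pointing down, gripper open.
Joint ranges: [-3, 3], [-0.9, 2.11], [0.09, 2.58], [-1.31, 4.45], [0.11, 2.69], [-2.54, 2.54]. Speed limits (rad/s): [2.39, 2.39, 3.01, 3.14, 3.14, 3.14].

## Interface

Orientations are given as a unit quaternion [x, y, z, w].
In Python, from station import env, set_gripper, viewer, workorder gives the robot as it stands. Calls block until the motion is done:
- env.reach(position, orientation): joint-space move of the TCP to a pose.
- env.move_l(position, rot=None, rate=150, f_stop=None): straight line of the TCP; rot=None keeps the orientation; rate is the mean speed in mm/s. With f_stop (N) it stops when the force on the tool has changed by that much, and returns True; else False.
- env.move_joints(angles): joint-space move.
- set_gripper(opening): finger opening in mm; the grip force is fixed at half the most; returns when the fingers have stopped.
- env.hold(seconds).
- env.ik(position, orientation): joint angles nearest the present ones, or None.
- env.read_state(): the state.
- viewer.camera(name): name is "scene" or "top"; returns the picture (480x640x3 uint8, blue, green, red); there is no depth.
- viewer.camera_params(name): a dict with "fx", "fy", "cx", "cy" (pixels), "pose" (4x4, takes a point from camera to world coordinates). Camera axes: x right, y up, looking along -z (the intrinsics and any distortion apply to the point x, -y, -z); pixel columns grow to the right and rows downward; lengths in mm; the calibration is good to about 2 mm. A picture is of the moment at which its call begins. camera_params takes no time and is no camera call.
A pose or a line that the arm cannot do raises env.IKError and nothing moves.
- workorder.sign_off(): hands the job in; it is judged then, once.
The state is a dict: "time_s": time; "qpos": joint angles; "dq": joint speeds; "tau": joint torques, N m; "tool_pos": TCP position; "orientation": TCP orientation; "force": force on the tool from outside, world axes, zero at the start; "wrist_torque": the same for the moment, N m; "width": finger opening in mm; "grip_force": force on a finger pad.
Only numpy, scipy, OpenCV 4.12 (cv2) and the standard library are available. Lean on these libraries where they do the work, as an engineer would, in place of code of your own. Each camera call takes 0.05 s, during which the arm holds its last target. There are 200 camera calls.

## Task

Get the pet feeder ready for a refill: first swing its red-knobbed gate lever round until it points straight at the orange tab, and leave it there. Then unscrew the yellow winged cap from the hopper - nobody remembers if it has a right- or left-hand thread, so try it both ways - lift it off and finish with the cap still held in the gripper, a good 10 cm higher than it sat. Leave the bowl, the treat jar and the scoop where they are.

Things in the scene. Friction and masses are not known exactly. Their poses are not given: they have to be found in the camera images.
- feeder: Twin pet feeder fixed to the shelf. Grey base 170 x 470 x 30 mm; origin at the centre of its underside, z up, front is -x. Along y: sealed blue water tank (90 mm wide, top 162 mm up) at +145 mm; white pellet hopper (96 mm wide) at +20 mm, the yellow cap on its neck; white gate dial (160 mm wide, top 52 mm up) at -150 mm with the lever.
- neck (a point): Centre of the hopper's neck rim (neck 40 mm wide, ribs to 55 mm, hidden under the cap at the start), 165 mm above the shelf; axes as the feeder's. The cap's plate sits on this rim.
- cap_wing (a point): Centre of the upright wing on the yellow cap (66 mm wide, loose, 50 to 85 g). The wing is 58 mm long (this frame's x), 14 mm thick (y), 30 mm tall (z) and stands on the cap's round top plate 15 mm below this point. At the start the point is 20 mm above the neck rim, the wing's x within 0.02 rad of the feeder's x.
- cap_rim (a point): Centre of the cap's lower rim, 40 mm below cap_wing. Inside, three lugs sit under ribs of a short thread, right- or left-hand at random, not visible. Turned the wrong way it meets a hard stop within 0.1 rad; the right way it turns almost freely, is free from 0.6 rad and meets a hard stop at 1.1 rad; between these (best 0.85) it lifts straight off. It does not rise as it turns.
- lever (a joint): Angle of the gate lever about its upright pivot, rad: 0 = pointing to the feeder's front (-x), grows anticlockwise seen from above, that is as the tip swings away from the hopper; range -0.8 to 1.5. Stiff hinge: it stays where it is left and takes about 3 N at the knob.
- lever_pivot (a point): Lever's pivot axis at the centre of the gate dial, 54 mm above the shelf; its -x axis points along the lever to the knob.
- lever_knob (a point): Centre of the graspable part of the red upright round knob on the lever's end (18 mm wide, from 64 to 110 mm above the shelf; this point 90 mm up), 55 mm from the pivot axis; its -x axis points from the pivot along the lever.
- tab_mark (a point): Top of the orange tab (26 mm outwards x 14 x 6 mm) on the dial's edge, 79 mm from the pivot axis, 57 mm above the shelf; its -x axis points from the pivot to the tab. The lever is right when its arm points at the tab.
- bowl: Loose terracotta bowl 130 mm wide, 55 mm tall, a wicker ball 60 mm wide lying in it; origin at the centre of its underside. To be left alone.
- jar: Loose amber glass treat jar 90 mm wide, 130 mm tall; origin at the centre of its underside. To be left alone.
- scoop: Loose green plastic scoop, tray 75 x 55 x 32 mm with an 85 mm handle to its -x; origin under the tray's centre. To be left alone.
Mind the look-alikes: they are no part of the job. What is meant by the part that bears cap_wing is not purple, and is the smaller of those in its own colour.

How it is judged:
By the outcome, as a careful person would: the job done as asked, in the order asked, and still so for the second after the job is handed in, while the arm keeps its last pose, push and grip.
It also fails if it takes over 58 s, if anything falls off the work surface, if the arm or the gripper's body presses on something with over 40 N, if the wrist force passes 120 N, or if a joint passes its speed limit or range.

## Working session

There is one attempt and no reset: what is moved stays moved. The work goes in short steps, each a Python script; the robot and the scene stay as the last script left them, time stands still between calls to the robot, and variables do not carry over. Pictures are saved under pics/ and viewed, at most 10 in all, crops included, and the job is handed in when it is done.

```bash
mkdir -p pics; ls; python3 - <<'E'
from station import env,viewer
import cv2
for n in("scene","top"):
    cv2.imwrite(f"pics/{n}0.png",viewer.camera(n)); p=viewer.camera_params(n); print(n,{k:(v if k!="pose" else v.round(4).tolist() if hasattr(v,'round') else v) for k,v in p.items()})
print(env.read_state())
E
```

```text
pics
scene {'fx': 591.6360013065068, 'fy': 591.6360013065068, 'cx': 320.59123851866804, 'cy': 234.79318260453005, 'pose': [[0.0675, -0.8622, 0.502, 1192.3221], [0.9977, 0.0561, -0.0379, -22.6052], [0.0045, 0.5034, 0.864, 1286.0599], [0.0, 0.0, 0.0, 1.0]]}
top {'fx': 526.35778979059, 'fy': 526.35778979059, 'cx': 324.8800270492685, 'cy': 249.22147443689423, 'pose': [[-0.0196, 0.9933, -0.1143, 407.9962], [-0.9998, -0.0185, 0.0106, 21.9494], [0.0084, 0.1145, 0.9934, 1361.8424], [0.0, 0.0, 0.0, 1.0]]}
{'time_s': 0.1, 'qpos': array([-1.30400755e+00,  4.23766715e-01,  1.63062080e+00,  7.89726237e-07,
        1.08859340e+00, -1.90026204e-02]), 'dq': array([-0.00087942, -0.00063327, -0.00245001,  0.00031891,  0.0002965 ,
       -0.0011241 ]), 'tau': array([-7.73672091e-04, -5.45613384e+01, -2.74324608e+01,  6.45151455e-02,
        1.87735580e-02, -2.89330535e-05]), 'tool_pos': array([ 176.11632702, -599.25841686,  301.97508249]), 'orientation': array([ 9.89807558e-01,  1.42409678e-01, -8.54307393e-05, -6.88850368e-04]), 'force': array([ 0.28903252,  0.65939394, -0.79137575]), 'wrist_torque': array([-0.01609343, -0.02290929, -0.02480395]), 'grip_force': 0.0, 'width': 87.58411021196308}
```

View pics/scene0.png

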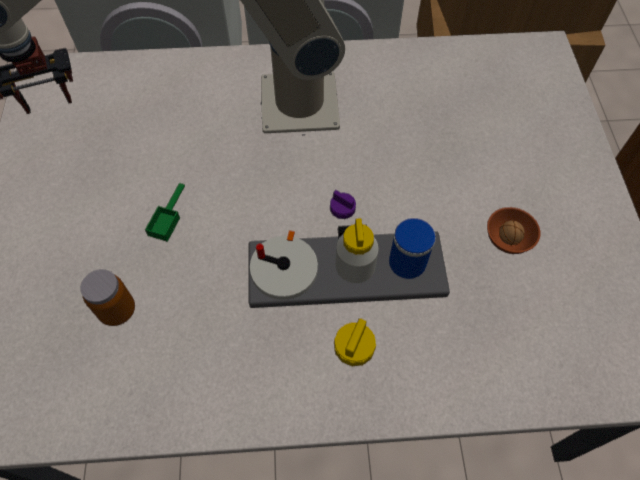

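View pics/top0.png

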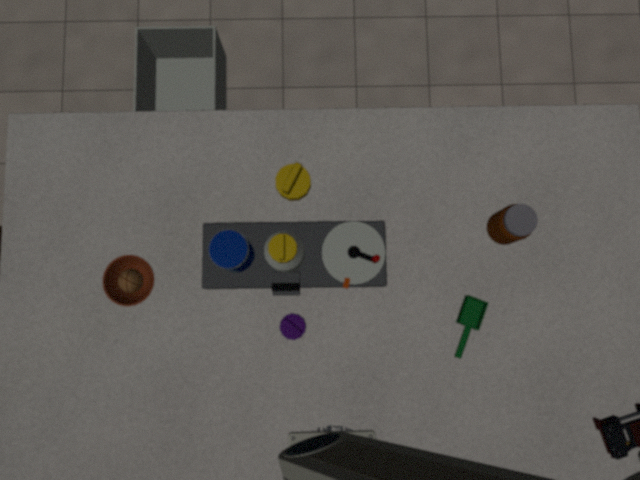

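The scene picture shows the feeder at (348,268), the lever and knob at (262,250), the orange tab at (291,236) and the bin-free table around it. Three things could be taken for the cap:
- yellow cap on the hopper: scene (358,237), top (284,247)
- larger loose yellow cap: scene (355,343), top (293,181)
- purple cap: scene (343,204), top (292,326)

I choose the one on the hopper, since it is the smaller yellow one and not purple. Next I check it in close crops.

```bash
python3 - <<'E'
import cv2
a=cv2.imread("pics/top0.png")[205:305,195:395]; cv2.imwrite("pics/topc.png",cv2.resize(a,None,fx=4,fy=4,interpolation=cv2.INTER_CUBIC))
a=cv2.imread("pics/scene0.png")[190:310,240:450]; cv2.imwrite("pics/scenec.png",cv2.resize(a,None,fx=3.8,fy=3.8,interpolation=cv2.INTER_CUBIC))
E
```

```text
(no output)
```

View pics/topc.png

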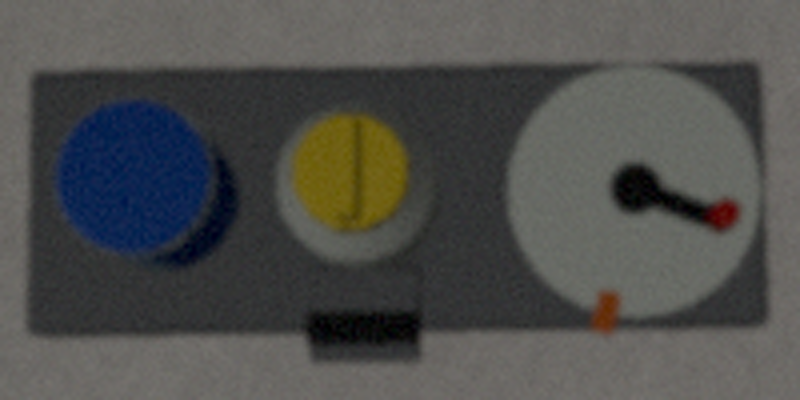

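View pics/scenec.png

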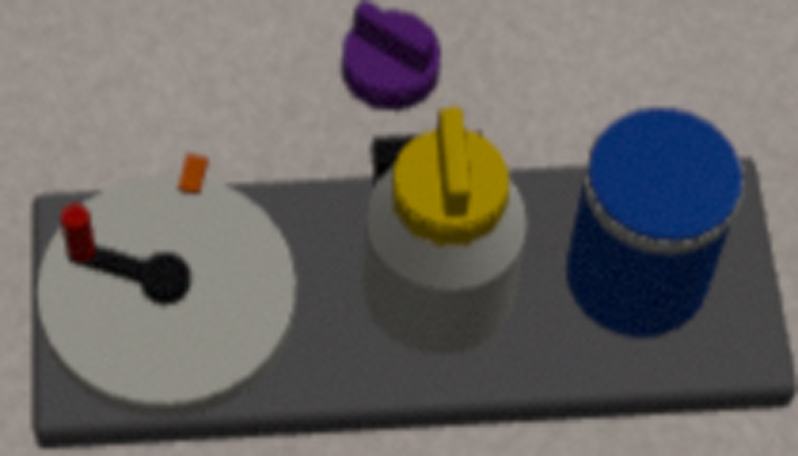

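The crops confirm it: the hopper cap has its wing along x. The lever points to about -y, with the knob at topc (723,213), and the tab is at topc (606,311), slightly on the hopper side. I now fit the feeder pose from both views.

```bash
cat >h.py <<'E'
from station import env,set_gripper,viewer,workorder
import numpy as np
from scipy.optimize import least_squares
from scipy.spatial.transform import Rotation as R
def proj(n,P):
    c=viewer.camera_params(n); T=np.array(c["pose"]); q=T[:3,:3].T@(np.asarray(P,float)-T[:3,3])
    return np.array([c["cx"]+c["fx"]*q[0]/-q[2], c["cy"]-c["fy"]*q[1]/-q[2]])
def ray(n,uv,z):
    c=viewer.camera_params(n); T=np.array(c["pose"])
    d=T[:3,:3]@[(uv[0]-c["cx"])/c["fx"],-(uv[1]-c["cy"])/c["fy"],-1]
    return T[:3,3]+d*(z-T[2,3])/d[2]
def st(): 
    s=env.read_state(); return {k:np.round(s[k],2).tolist() for k in("time_s","tool_pos","force","wrist_torque","width","grip_force","qpos")}
def down(yaw):  # finger closing line (tool y) at world angle yaw
    return R.from_matrix(np.array([[-np.sin(yaw)*-1,np.cos(yaw),0],[-np.cos(yaw),np.sin(yaw),0],[0,0,-1]]).T.T if 0 else np.column_stack([[np.sin(yaw)*-1,np.cos(yaw),0],[np.cos(yaw),np.sin(yaw),0],[0,0,-1]])).as_quat()
E
python3 - <<'E'
from h import *
t=lambda u,v:(195+(u+.5)/4-.5,205+(v+.5)/4-.5); s=lambda u,v:(240+(u+.5)/3.8-.5,190+(v+.5)/3.8-.5)
obs=[("top",t(32,73),85,235,30),("top",t(760,64),85,-235,30),("top",t(766,325),-85,-235,30),("top",t(28,334),-85,235,30),
("top",t(135,176),0,145,162),("top",t(633,192),0,-150,52),("top",t(350,172),0,20,170),
("scene",s(35,197),-85,-235,30),("scene",s(755,160),-85,235,30),("scene",s(793,388),85,235,30),("scene",s(40,430),85,-235,30),
("scene",s(664,173),0,145,162),("scene",s(167,292),0,-150,52),("scene",s(454,152),0,20,200)]
W=lambda p,x,y,z:[p[0]+x*np.cos(p[2])-y*np.sin(p[2]),p[1]+x*np.sin(p[2])+y*np.cos(p[2]),z]
f=lambda p:np.concatenate([proj(n,W(p,x,y,z))-uv for n,uv,x,y,z in obs])
r=least_squares(f,[600,0,0],loss="soft_l1",x_scale=[10,10,.02]); p=r.x
print(p.round(3)); print(f(p).reshape(-1,2).round(1).tolist())
piv=np.array(W(p,0,-150,54)); print("piv",piv.round(1),"cap",np.round(W(p,0,20,185),1))
for nm,uvs,z in(("knob",(t(723,213),s(75,217)),110),("tab",(t(606,311),s(194,173)),57),("hub",(t(635,188),s(165,276)),58)):
    for n,uv in zip(("top","scene"),uvs):
        P=ray(n,uv,z); d=-(P-piv)[:2]; print(nm,n,P.round(1),"r",np.hypot(*d).round(1),"lever angle",round(np.arctan2(d[1],d[0])-p[2],3))
for n,uv in (("top",t(352,170)),("scene",s(454,152))): print("wingtop",ray(n,uv,200).round(1))
print("wing dir scene",[ray("scene",s(*q),200).round(1).tolist() for q in((452,110),(457,195))])
E
```

```text
[ 5.51248e+02  8.77000e+01 -7.00000e-03]
[[-1.2, -1.1], [0.3, -0.9], [0.6, 0.2], [-1.2, 0.2], [-1.1, -0.3], [0.1, -0.6], [-0.5, -0.3], [-1.3, -1.9], [-0.2, -1.7], [1.6, 1.0], [-2.8, 0.9], [0.0, -0.5], [-0.7, -1.9], [-0.2, -1.0]]
piv [550.2 -62.3  54. ] cap [551.4 107.7 185. ]
knob top [ 529.  -111.7  110. ] r 53.8 lever angle 1.172
knob scene [ 531.4 -112.   110. ] r 53.2 lever angle 1.216
tab top [474.5 -43.   57. ] r 78.2 lever angle -0.243
tab scene [474.6 -40.5  57. ] r 78.7 lever angle -0.274
hub top [550.7 -62.9  58. ] r 0.7 lever angle 2.242
hub scene [547.3 -61.4  58. ] r 3.0 lever angle -0.297
wingtop [548.1 103.3 200. ]
wingtop [554. 108. 200.]
wing dir scene [[526.2, 109.6, 200.0], [581.8, 106.8, 200.0]]
```

```bash
python3 - <<'E'
from h import *
piv=np.array([550.,-62.3]); fy=-0.007
def kn(a,r=55.): return piv-r*np.array([np.cos(a+fy),np.sin(a+fy)])
a=1.19
k=kn(a); print(k)
env.reach([*k,290],down(a+fy)); set_gripper(50)
print(env.move_l([*k,155],rate=200,f_stop=8)); print(st())
set_gripper(0); s=st(); print(s)
E
```

```text
[ 529.2017887  -113.21595434]
False
{'time_s': 3.82, 'tool_pos': [529.79, -113.34, 155.68], 'force': [0.41, -0.5, 1.14], 'wrist_torque': [-0.02, -0.09, -0.01], 'width': 50.04, 'grip_force': 0.0, 'qpos': [-0.23, 0.52, 1.9, -0.0, 0.72, -1.42]}
{'time_s': 4.43, 'tool_pos': [529.38, -113.31, 155.37], 'force': [-1.07, 0.27, 4.25], 'wrist_torque': [0.07, -0.05, -0.03], 'width': 17.56, 'grip_force': 30.0, 'qpos': [-0.23, 0.52, 1.9, -0.0, 0.72, -1.42]}
```

Gripped the knob (17.6 mm opening, 18 mm knob). Now swing it along the arc.

```bash
python3 - <<'E'
from h import *
import cv2
piv=np.array([550.,-62.3]); fy=-0.007
def kn(a,r=55.): return piv-r*np.array([np.cos(a+fy),np.sin(a+fy)])
for a in np.linspace(1.19,-0.26,9)[1:]:
    env.move_l([*kn(a),155],rot=down(a+fy),rate=60); s=st(); print(s["time_s"],s["tool_pos"],s["force"],s["wrist_torque"],s["width"])
    if np.hypot(*s["force"][:2])>25: print("high");break
cv2.imwrite("pics/s1.png",viewer.camera("scene")); cv2.imwrite("pics/t1.png",viewer.camera("top"))
a=cv2.imread("pics/s1.png")[190:310,240:380];b=cv2.imread("pics/t1.png")[205:305,310:400]
cv2.imwrite("pics/c1.png",np.hstack([cv2.resize(a,(466,400)),cv2.resize(b,(330,400))]))
E
```

```text
4.77 [520.46, -108.41, 155.3] [-0.71, 3.19, 4.12] [0.4, -0.06, -0.02] 17.7
5.1 [512.94, -102.24, 155.28] [0.55, 4.57, 4.57] [0.68, -0.33, -0.03] 17.32
5.43 [506.57, -94.79, 155.26] [1.49, 5.09, 5.45] [0.94, -0.41, 0.05] 17.22
5.77 [501.63, -86.32, 155.29] [3.02, 5.05, 3.6] [0.9, -0.55, 0.13] 17.38
6.1 [498.25, -77.03, 155.29] [1.96, 5.07, 2.49] [0.85, -0.54, 0.09] 17.46
6.43 [496.6, -67.28, 155.29] [3.63, 5.15, 3.03] [0.76, -0.62, 0.13] 17.5
6.77 [496.69, -57.39, 155.29] [3.76, 5.09, 1.56] [0.76, -0.66, 0.15] 17.72
7.1 [498.62, -47.63, 155.32] [4.33, 4.64, 1.14] [0.62, -0.68, 0.16] 17.5
```

View pics/c1.png

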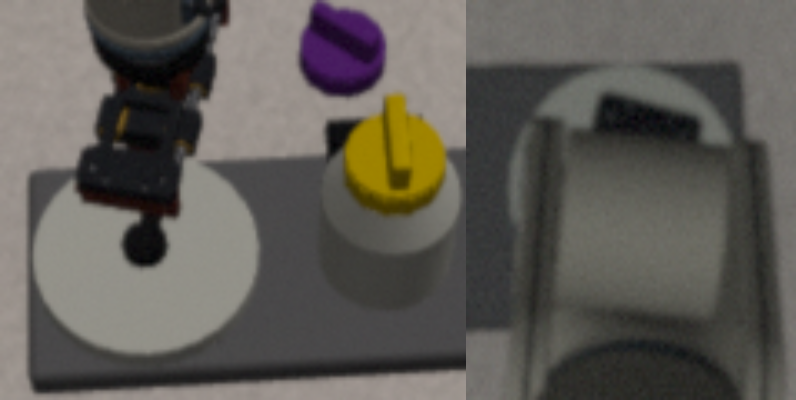

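The view is blocked by the gripper. I release, rise straight up, move over the cap and look back.

```bash
python3 - <<'E'
from h import *
import cv2
s=env.read_state(); p=s["tool_pos"]
set_gripper(50); env.move_l([p[0],p[1],300],rate=250)
env.reach([551.4,107.7,300],down(np.pi/2-0.007)); print(st())
a=viewer.camera("scene")[190:310,240:450]; cv2.imwrite("pics/c2.png",cv2.resize(a,None,fx=3.8,fy=3.8,interpolation=cv2.INTER_CUBIC))
E
```

```text
{'time_s': 9.99, 'tool_pos': [551.08, 107.38, 299.13], 'force': [1.15, -0.75, -0.25], 'wrist_torque': [0.07, -0.12, -0.01], 'width': 49.7, 'grip_force': 0.0, 'qpos': [0.17, 0.34, 1.77, -0.0, 1.03, -1.39]}
```

View pics/c2.png

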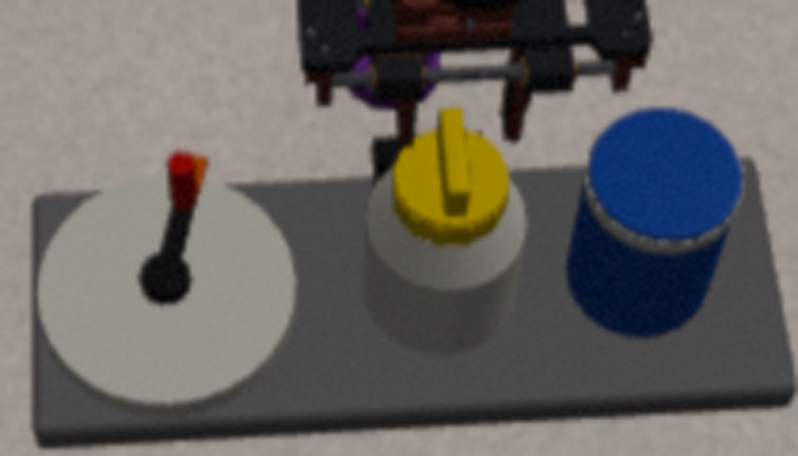

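The lever now points at the tab: the knob's top is at (181,161) in the crop, with the orange tab at (196,170) just behind it. I'll check the angle by number, then grip the wing and test small turns.

```bash
python3 - <<'E'
from h import *
s=lambda u,v:(240+(u+.5)/3.8-.5,190+(v+.5)/3.8-.5)
print("model knob top px at angles",[(a,((proj("scene",[550-55*np.cos(a-.007),-62.3-55*np.sin(a-.007),110])-[240,190])*3.8).round(1).tolist()) for a in(-.15,-.26,-.35)], "initial 1.19",((proj("scene",[550-55*np.cos(1.183),-62.3-55*np.sin(1.183),110])-[240,190])*3.8).round(1))
P=ray("scene",s(181,161),110);print(P)
print(env.move_l([551.4,107.7,254],rate=150,f_stop=8)); set_gripper(0); s0=st(); print(s0)
y0=np.pi/2-.007; p=[551.4,107.7,254]
for d in(.07,.14,.2):
    env.move_l(p,rot=down(y0+d),rate=60); s1=st(); print(d,s1["time_s"],s1["tool_pos"],s1["force"],s1["wrist_torque"],s1["width"],s1["qpos"][5])
    if abs(s1["wrist_torque"][2]-s0["wrist_torque"][2])>.35: print("stop"); break
E
```

```text
model knob top px at angles [(-0.15, [168.9, 158.8]), (-0.26, [178.7, 160.1]), (-0.35, [186.6, 161.8])] initial 1.19 [ 71.6 212.5]
[496.64440778 -47.25815314 110.        ]
False
{'time_s': 11.15, 'tool_pos': [551.48, 107.71, 254.26], 'force': [-0.45, -0.11, 2.65], 'wrist_torque': [0.0, -0.04, 0.03], 'width': 14.0, 'grip_force': 30.0, 'qpos': [0.17, 0.39, 1.81, -0.0, 0.94, -1.39]}
0.07 11.4 [551.55, 107.48, 254.27] [-0.44, -2.03, 3.74] [-0.34, -0.07, -0.03] 13.99 -1.46
0.14 11.65 [551.59, 107.27, 254.27] [0.16, -4.06, 5.46] [-0.72, -0.07, -0.67] 13.71 -1.53
stop
```

The lever is at about -0.27 against the tab's -0.26, so it's good. The cap hits a hard stop anticlockwise (moment jumps to -0.67 N m), so I turn it clockwise.

```bash
python3 - <<'E'
from h import *
y0=np.pi/2-.007; p=[551.4,107.7,254]
for d in(0,-.1,-.2,-.4,-.6,-.85):
    env.move_l(p,rot=down(y0+d),rate=60); s1=st(); print(d,s1["time_s"],s1["tool_pos"],s1["force"],s1["wrist_torque"],s1["width"],s1["qpos"][5])
    if abs(s1["wrist_torque"][2])>.4: print("stop"); break
E
```

```text
0 11.94 [551.63, 107.83, 254.28] [-0.65, -1.5, 5.42] [-0.22, -0.16, -0.03] 13.73 -1.39
-0.1 12.19 [551.65, 108.02, 254.28] [0.39, -0.71, 5.37] [-0.05, -0.1, 0.01] 13.78 -1.29
-0.2 12.44 [551.66, 108.05, 254.27] [-0.69, -0.41, 5.84] [-0.0, -0.09, -0.06] 13.37 -1.2
-0.4 12.79 [551.68, 108.01, 254.27] [0.45, 0.06, 6.45] [-0.04, -0.18, -0.02] 13.54 -1.0
-0.6 13.14 [551.67, 108.01, 254.26] [-0.22, 0.15, 5.8] [-0.07, -0.13, -0.05] 13.84 -0.8
-0.85 13.54 [551.66, 107.97, 254.25] [-0.65, 0.51, 6.23] [-0.09, -0.15, 0.03] 13.79 -0.55
```

It turns freely, so I lift slowly while watching the force.

```bash
python3 - <<'E'
from h import *
import cv2
r=env.move_l([551.4,107.7,275],rate=30,f_stop=12); s=st(); print(r,s)
if not r:
    print(env.move_l([551.4,107.7,400],rate=100)); env.hold(.5); print(st())
    cv2.imwrite("pics/s3.png",viewer.camera("scene"))
E
```

```text
False {'time_s': 14.39, 'tool_pos': [551.28, 107.68, 274.92], 'force': [-0.56, 0.59, -1.03], 'wrist_torque': [-0.01, -0.14, -0.01], 'width': 13.77, 'grip_force': 30.0, 'qpos': [0.17, 0.37, 1.79, 0.0, 0.98, -0.54]}
False
{'time_s': 16.29, 'tool_pos': [551.41, 107.69, 399.96], 'force': [-0.87, 0.27, 0.09], 'wrist_torque': [-0.01, -0.17, 0.04], 'width': 13.99, 'grip_force': 30.0, 'qpos': [0.17, 0.23, 1.67, 0.0, 1.24, -0.54]}
```

View pics/s3.png

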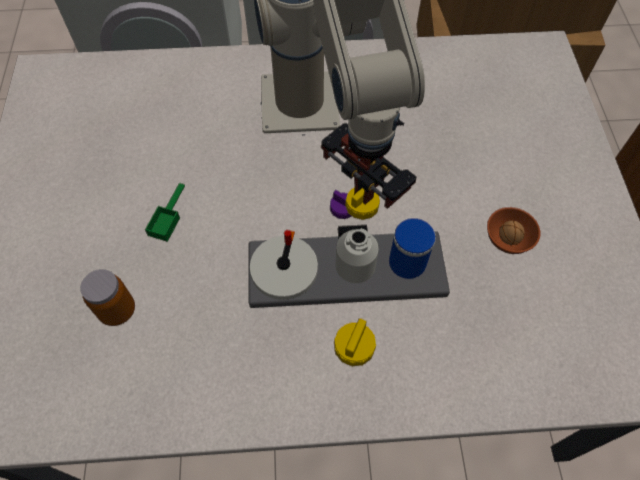

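The cap is in the gripper at (362,203), well above the bare neck at (358,237). The lever at (288,237) points at the tab, and the bowl, jar and scoop haven't moved.

```bash
python3 -c "
from h import *
print(workorder.sign_off())"
```

```text
the job is handed in; nothing more can be done
None
```

The job is done and handed in at about 16 s: the lever points at the orange tab (within about 0.03 rad by the camera), and the cap, which unscrewed clockwise, is held in the gripper about 146 mm above its seat.

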